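# Shut and latch the peg box

## Task

Shut the lid of the clear peg box by pushing it down with your fingertips, then push the red latch lever towards the lid, past its middle, so that it snaps over into its locked position. Only touch and push, without heavy force: pick nothing up, and leave the pegs, mallet, puller, jar and tin where they are.

Things in the scene. Friction and masses are not known exactly. Their poses are not given: they have to be found in the camera images.
- kit_box: Clear plastic tackle-style box fixed to the counter, 130 mm deep (its x) by 220 mm wide (its y) by 55 mm tall, walls 3 mm, open top with a hinged lid. Origin: centre of its underside. Its z is up; its x points from the latch (front) side to the hinge (back) side. On the middle of the front wall a 40 mm wide black bracket stands out 30 mm and carries the latch; its cheeks reach up to 76 mm above the counter.
- lid_hinge (a point): Middle of the lid's hinge axis, at the back edge of the box, 65 mm behind the box's centre along the box's x and 57 mm above the counter; the axis runs along the box's y.
- lid (a joint): Opening angle of the lid in rad: 0 is shut (lid level, its top 63 mm above the counter), grows as the lid swings up and back about the back edge, at most 1.5. A stiff friction hinge: the lid stays at any angle and does not fall; about 1 to 2 N near the front edge moves it.
- lid_push (a point): A point on the lid's outer (top) face, mid-width, 90 mm from the hinge axis; the lid is a clear sheet 6 mm thick with a blue border, 130 mm long from hinge axis to front edge, 220 mm wide. The outer face is 6 mm from the hinge axis, measured square to the lid; it looks up when shut and away from the latch when the lid stands open.
- latch (a joint): Angle of the red latch lever in rad: 0 is unlocked (leaning 0.55 rad from upright away from the box), 0.55 is upright, 1.1 is locked (leaning 0.55 rad over the lid, its steel toe on the lid's front edge). A spring drives it away from the upright to whichever end is nearer; it needs about 3 N at the tip at first and less towards the upright, then snaps to the other end by itself.
- latch_tip (a point): Centre of the red roll at the end of the latch lever, a cylinder 16 mm in diameter, 34 mm long along the box's y, 58 mm from the pivot. The arm between is 16 mm wide and 6 mm thick.
- latch_pivot (a point): Pivot of the latch lever, 80 mm in front of the box's centre (along minus the box's x), 68 mm above the counter; its axis runs along the box's y.
- peg0: Bystander: orange V-section tent peg 150 mm long (its y), 18 mm wide and 19 mm tall, loose inside the box. Origin: centre of its underside.
- peg1: Bystander: second orange V-peg, the same, inside the box.
- peg2: Bystander: third orange V-peg, the same, inside the box.
- mallet: Bystander: hardwood mallet lying on the counter, 260 mm long (its x), head 62 x 100 x 52 mm. Origin on the counter, 90 mm from the head's centre towards the handle end.
- puller: Bystander: steel hook puller lying flat, about 170 mm long (its x), 90 mm wide, 10 mm thick. Origin underneath its shaft, about mid-length.
- jar: Bystander: shut glass jar, 72 mm in diameter, 100 mm tall, upright. Origin: centre of its underside.
- wax_tin: Bystander: round tin with a green lid, 75 mm in diameter, 28 mm tall. Origin: centre of its underside.

How it is judged (in metres and radians):
On the way, in this order (a step that is already met when the one before it is completed fails the run):
1. the lid is shut while the latch lever is still unlocked (value of joint lid below 0.06 rad and value of joint latch below 0.5 rad), for 0.1 s.
2. the latch lever has snapped to its locked position with the lid shut (value of joint lid below 0.06 rad and value of joint latch above 1 rad), for 0.2 s.
At the end, for the whole second after the job is handed in: The lid is shut (within 0.06 rad) and the latch lever rests in its locked position (beyond 1.0 rad of 1.1); pegs, mallet, puller, jar and tin are within 20 mm of where they started (all of step 2 and distance of each of peg0, peg1, peg2, mallet, puller, jar, wax_tin from where it was at the start of the episode below 0.02 m); the robot touches nothing.
It fails at once if a peg, the mallet, puller, jar or tin is moved or carried more than 20 mm (distance of any of peg0, peg1, peg2, mallet, puller, jar, wax_tin from where it was at the start of the episode above 0.02 m).
It fails at once if the jar is tipped (angle between jar's own z axis and vertical above 0.3 rad).
It fails at once if the fingers or arm press or squeeze the box, lid or latch with more than 60 N (contact force between any of the fingers, the arm and kit_box above 60 N).
It also fails if it takes over 48 s, if anything falls off the work surface, if the arm or the gripper's body presses on something with over 40 N, if the wrist force passes 120 N, or if a joint passes its speed limit or range.

## Robot

A 7-joint arm with a two-finger parallel gripper is mounted at the origin on the work surface. World frame = base frame: x ahead of the robot, y to its left, z up, the work surface at z = 0. Lengths are in m, angles in degrees, forces in N, time in s.
With the tool pointing down it reaches from about 0.425 to 0.875 m from the base axis. Payload 4.7 kg.
Tool frame: the origin (TCP) lies on the front face of the gripper's body, between the roots of the fingers; the fingertips stand 70 mm ahead of it and the grasp point (between the pads) lies 51 mm ahead of it; z points along the fingers, y is the direction in which the jaws open and shut (so a half turn about z gives the same grasp; the last joint's range is limited). The gripper opens to 87 mm and grips with 3 to 60 N. Pads are 19 mm wide; open, the fingers measure 117 mm over their backs; the gripper's body (75 mm by 190 mm) begins 51 mm behind the grasp point.
Start: joints at [73.287, 18.392, -4.016, 83.108, 1.295, 78.541, -3.26], TCP at [0.196, -0.62, 0.292] pointing down, gripper open.
Joint ranges: [-163.93, 163.93], [-17.29, 119.83], [-79.2, 71.16], [3.27, 140.29], [-89.18, 269.18], [5.43, 117.66], [-154.24, 154.24]. Speed limits (degrees/s): [147.25, 147.25, 180, 180, 180, 180, 180].

## Interface

Orientations are given as [roll, pitch, yaw] about the fixed x, y, z axes, in that order (R = Rz(yaw) Ry(pitch) Rx(roll)).
In Python, from cell import env gives the robot as it stands.
- The arm moves only by the tool drive_tool, never from a script. Its argument "commands" is a list of rows, each a list of 7 numbers: the shift along the tool's x, y, z in cm, then the turn, a rotation vector about the tool's x, y, z in degrees, then the opening, from 0 (shut) to 1 (fully open). In form: [[tx, ty, tz, rx, ry, rz, hand], ...]. A call has 1 to 20 rows; each row shifts and turns the commanded pose from where the row before left it, along the tool's axes as they then stand; what a row does not reach is not made up. A row lasts 1/12 s, in which the tool goes at most 41.7 mm and 7.16 degrees, less where a joint would pass 70% of its speed; a pose out of reach is approached as far as the arm can. A call is refused whole if a number of a shift passes 4.17 or a number of a turn 7.16, either way. A call with a gripper value outside its range is refused whole. The fingers move at their own pace and stop on an object; "force" is the grip in N (left out, the last holds). Time passes only in rows, so rows that do not move let the fingers close. It gives the time, the measured TCP pose, the force and the opening at its end, in the units of the state.
- env.get_obs(): the state, without advancing time (a new reading comes with each control period).
- env.read_camera(name): name is "side" or "top"; returns a dict with "img" (384x512x3 uint8, blue, green, red), "mtx" (3x3 intrinsics, pixels), "pose" (4x4, takes a point from camera to world coordinates). Camera axes: x right, y down, z forward; pixel columns grow to the right and rows downward; lengths in m; the calibration is good to about 2 mm. A picture is of the moment at which its call begins. There is no depth.
- env.sign_off(): hands the job in, once; it reports no verdict.
The state is a dict: "time_s": time; "qpos": joint angles; "joint_velocities": joint speeds; "effort": joint torques, N m; "tool_pos": TCP position; "tool_rot": TCP orientation; "force": force on the tool from outside, world axes, zero at the start; "wrist_torque": the same for the moment, N m; "grip_width": finger opening in m.
Only numpy, scipy, OpenCV 4.12 (cv2) and the standard library are available. Lean on these libraries where they do the work, as an engineer would, in place of code of your own. Each camera call takes 0.05 s, during which the arm holds its last target.

## Working session

There is one attempt and no reset: what is moved stays moved. The work goes in short steps, Python scripts to look and compute and a tool call to move; the robot and the scene stay as the last step left them, time stands still between calls to the robot, and variables do not carry over. Pictures are saved under pics/ and viewed, and the job is handed in when it is done.

Besides the shell and the picture viewer there is one more tool, called after "Emit:" as name(argument=value, ...), one argument or row to a line, values as JSON. drive_tool: Moves the arm, as the interface text tells. Its arguments: {"type":"object","properties":{"commands":{"type":"array"},"force":{"type":"number"}},"required":["commands"]}

```bash
mkdir -p pics; ls; python3 - <<'E'
from cell import env
import cv2,numpy as np
o=env.get_obs(); print({k:np.round(v,3) for k,v in o.items()})
for n in("side","top"):
    c=env.read_camera(n); cv2.imwrite(f"pics/{n}0.png",c["img"]); print(n,c["mtx"].round(1).tolist(),c["pose"].round(3).tolist())
E
```

```text
pics
{'time_s': np.float64(0.0), 'qpos': array([73.289, 18.44 , -4.014, 83.177,  1.295, 78.54 , -3.26 ]), 'joint_velocities': array([-0.009,  0.022, -0.003,  0.01 , -0.015,  0.093, -0.057]), 'effort': array([ 0.0000e+00, -4.9129e+01, -4.0400e-01, -3.1253e+01, -6.4000e-02,
        4.4000e-02,  0.0000e+00]), 'tool_pos': array([ 0.195, -0.619,  0.291]), 'tool_rot': array([-1.79888e+02,  6.00000e-03,  1.75200e+01]), 'force': array([-0.588, -0.505,  0.245]), 'wrist_torque': array([-0.026, -0.044,  0.017]), 'grip_width': np.float64(0.087)}
side [[394.4, 0.0, 259.3], [0.0, 394.4, 195.6], [0.0, 0.0, 1.0]] [[-0.801, -0.365, 0.475, 0.123], [-0.599, 0.505, -0.622, 0.745], [-0.013, -0.782, -0.623, 0.81], [0.0, 0.0, 0.0, 1.0]]
top [[402.6, 0.0, 255.3], [0.0, 402.6, 192.2], [0.0, 0.0, 1.0]] [[-0.013, -0.983, 0.182, 0.462], [-1.0, 0.014, 0.007, 0.029], [-0.009, -0.182, -0.983, 1.027], [0.0, 0.0, 0.0, 1.0]]
```

View pics/side0.png

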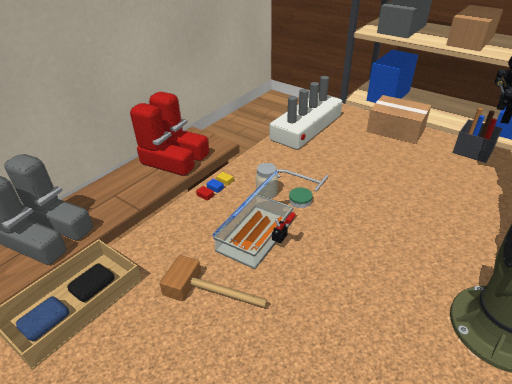

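View pics/top0.png

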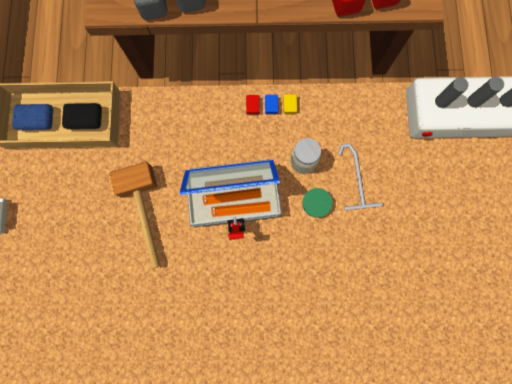

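Side view: the lid stands open, with the latch at about (285,225). Top view: the box is around (235,200), with the jar at (306,155) and the tin at (318,203) to the right. I'll enlarge both.

```bash
python3 - <<'E'
import cv2
a=cv2.imread("pics/top0.png")[140:260,160:330]; cv2.imwrite("pics/topc.png",cv2.resize(a,None,fx=4.7,fy=4.7,interpolation=cv2.INTER_CUBIC))
a=cv2.imread("pics/side0.png")[150:280,190:340]; cv2.imwrite("pics/sidec.png",cv2.resize(a,None,fx=4.5,fy=4.5,interpolation=cv2.INTER_CUBIC))
E
```

```text
(no output)
```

View pics/topc.png

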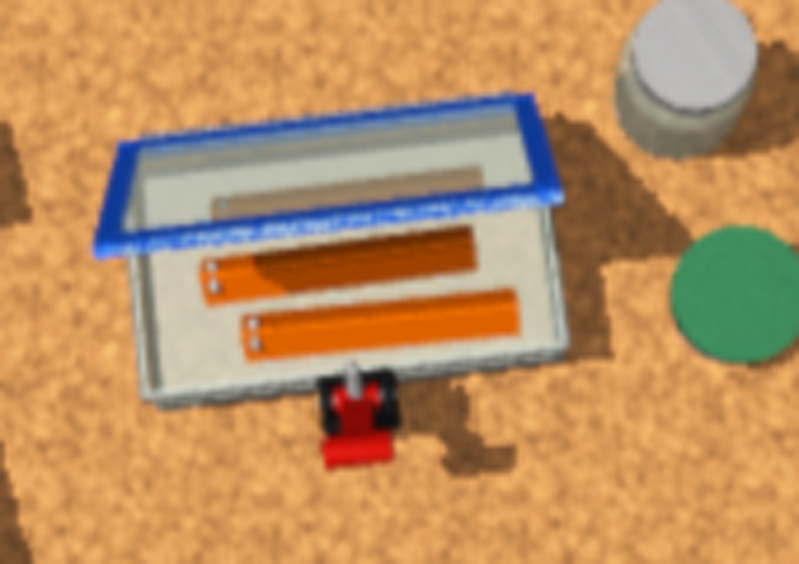

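View pics/sidec.png

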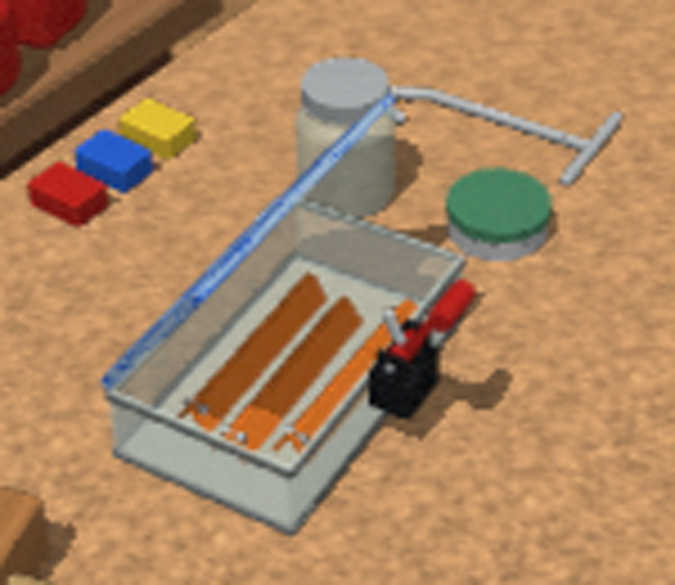

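```bash
cat > h.py <<'E'
from cell import env
import numpy as np, cv2
from scipy.optimize import least_squares
def proj(P,c):
    T=np.linalg.inv(c["pose"]); p=T[:3,:3]@np.asarray(P)+T[:3,3]; p=c["mtx"]@p; return p[:2]/p[2]
def ray(uv,c,z):
    d=c["pose"][:3,:3]@np.linalg.inv(c["mtx"])@[*uv,1]; o=c["pose"][:3,3]; return o+d*(z-o[2])/d[2]
def b2w(P,p): 
    c,s=np.cos(p[2]),np.sin(p[2]); return np.array([p[0]+c*P[0]-s*P[1],p[1]+s*P[0]+c*P[1],P[2]])
def lidpt(r,y,n,a): # r along lid from hinge, n outer offset
    return [.065-r*np.cos(a)+n*np.sin(a),y,.057+r*np.sin(a)+n*np.cos(a)]
def latpt(r,a): # tip
    t=a-.55; return [-.08+r*np.sin(t),0,.068+r*np.cos(t)]
E
python3 - <<'E'
from h import *
T=env.read_camera("top");S=env.read_camera("side")
ft=lambda x,y:((x+.5)/4.7-.5+160,(y+.5)/4.7-.5+140)
fs=lambda x,y:((x+.5)/4.5-.5+190,(y+.5)/4.5-.5+150)
ob=[]
def model(p):
    a=p[3];l=p[4]
    return [
    (T,ft(147,397),[-.065,.11,.055]),(T,ft(568,346),[-.065,-.11,.055]),
    (S,fs(293,472),[-.065,.11,.055]),(S,fs(463,259),[-.065,-.11,.055]),
    (S,fs(293,532),[-.065,.11,0]),(S,fs(118,455),[.065,.11,0]),
    (T,ft(96,253),lidpt(.13,.11,0,a)),(T,ft(563,200),lidpt(.13,-.11,0,a)),
    (T,ft(122,143),lidpt(0,.11,.006,a)),(T,ft(532,96),lidpt(0,-.11,.006,a)),
    (S,fs(105,385),lidpt(.13,.11,.003,a)),(S,fs(393,98),lidpt(.13,-.11,.003,a)),
    (T,ft(358,450),latpt(.058,l)),(S,fs(454,306),latpt(.058,l))]
f=lambda p:np.concatenate([proj(b2w(P,p),c)-uv for c,uv,P in model(p)])
r=least_squares(f,[.5,.05,.12,.9,0],loss='soft_l1');p=r.x
print(p.round(4)); print(f(p).reshape(-1,2).round(1).tolist())
np.save("p.npy",p)
for n,P in dict(lidedge=lidpt(.13,0,.006,p[3]),push=lidpt(.09,0,.006,p[3]),hinge=[.065,0,.057],pivot=[-.08,0,.068],tip=latpt(.058,0)).items(): print(n,b2w(P,p).round(4))
for n,uv,z in(("jar",(307,148),.1),("tin",(318,202),.028),("mallet",(132,178),.052)): print(n,ray(uv,T,z).round(3))
E
```

```text
[ 0.6407  0.0917  0.1054  0.9609 -0.0052]
[[-0.6, 0.5], [-0.1, 0.6], [-0.9, -0.5], [-0.1, -0.6], [-0.5, 0.3], [-1.1, -0.3], [-0.3, 0.8], [0.3, 0.2], [-0.5, 0.2], [0.7, -0.2], [19.9, -20.5], [-1.2, -1.0], [0.2, 0.6], [-0.7, -0.2]]
lidedge [0.6362 0.0912 0.167 ]
push [0.659  0.0936 0.1342]
hinge [0.7054 0.0985 0.057 ]
pivot [0.5612 0.0833 0.068 ]
tip [0.531  0.0801 0.1174]
jar [ 0.739 -0.089  0.1  ]
tin [ 0.62  -0.121  0.028]
mallet [0.683 0.342 0.052]
```

Fit residuals are about 1 px, apart from one corner I misidentified. The box is at (0.641, 0.092) with yaw 6.0°, the lid is open 0.96 rad and the latch is at 0. Next I close the gripper, turn it to the box yaw and travel above the lid.

Emit:
drive_tool(
  commands=[
    [0,0,0,0,0,5.75,0],
    [0,0,0,0,0,5.75,0],
    [1.81,-2.2,0,0,0,0,0],
    [1.81,-2.2,0,0,0,0,0],
    [1.81,-2.2,0,0,0,0,0],
    [1.81,-2.2,0,0,0,0,0],
    [1.81,-2.2,0,0,0,0,0],
    [1.81,-2.2,0,0,0,0,0],
    [1.81,-2.2,0,0,0,0,0],
    [1.81,-2.2,0,0,0,0,0],
    [1.81,-2.2,0,0,0,0,0],
    [1.81,-2.2,0,0,0,0,0],
    [1.81,-2.2,0,0,0,0,0],
    [1.81,-2.2,0,0,0,0,0],
    [1.81,-2.2,0,0,0,0,0],
    [1.81,-2.2,0,0,0,0,0],
    [1.81,-2.2,0,0,0,0,0],
  ],
  force=10,
)

```text
time_s: 1.62
tool_pos: [0.4315, -0.2619, 0.2922]
tool_rot: [180.0, 0.0, 6.0]
force: [0.2, -0.2, 0.3]
grip_width: 0.0003
```

Emit:
drive_tool(
  commands=[
    [1.8,-2.2,0,0,0,0,0],
    [1.8,-2.2,0,0,0,0,0],
    [1.8,-2.2,0,0,0,0,0],
    [1.8,-2.2,0,0,0,0,0],
    [1.8,-2.2,0,0,0,0,0],
    [1.8,-2.2,0,0,0,0,0],
    [1.8,-2.2,0,0,0,0,0],
    [1.8,-2.2,0,0,0,0,0],
    [1.8,-2.2,0,0,0,0,0],
    [1.8,-2.2,0,0,0,0,0],
    [1.8,-2.2,0,0,0,0,0],
    [1.8,-2.2,0,0,0,0,0],
    [1.8,-2.2,0,0,0,0,0],
    [1.8,-2.2,0,0,0,0,0],
    [1.8,-2.2,0,0,0,0,0],
    [0,0,0,0,0,0,0],
    [0,0,0,0,0,0,0],
  ],
)

```text
time_s: 3.03
tool_pos: [0.6648, 0.0956, 0.2914]
tool_rot: [-179.9, 0.1, 6.2]
force: [-0.1, -0.3, 1.0]
grip_width: 0.0006
```

```bash
python3 - <<'E'
from h import *
o=env.get_obs(); print(o["tool_pos"],o["qpos"].round(1))
for n in("side","top"):
    c=env.read_camera(n); a=c["img"][100:280,150:350] if n=="side" else c["img"][80:260,140:340]
    cv2.imwrite(f"pics/{n}1.png",cv2.resize(a,None,fx=3,fy=3,interpolation=cv2.INTER_CUBIC))
E
python3 -c "
import cv2,numpy as np
cv2.imwrite('pics/b1.png',cv2.resize(np.hstack([cv2.imread('pics/side1.png'),cv2.imread('pics/top1.png')]),(800,360)))"
```

```text
[0.66483854 0.09561846 0.29137899] [  15.4   24.9  -35.7   78.7   14.3   81.  -103.7]
```

View pics/b1.png

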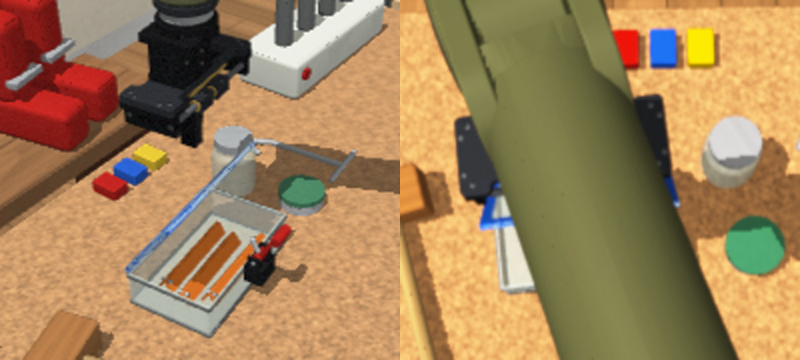

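Side view: the closed fingers (about (190,130)) hang over and behind the lid edge, with the jaws along the box y. The jar and tin are clear. Now I push the lid down along its arc.

Emit:
drive_tool(
  commands=[
    [0,0,1.4,0,0,0,0],
    [0,0,1.4,0,0,0,0],
    [0,0,1.4,0,0,0,0],
    [0,0,1.3,0,0,0,0],
    [-0.1,0,0.8,0,0,0,0],
    [-0.1,0,0.8,0,0,0,0],
    [-0.1,0,0.8,0,0,0,0],
    [-0.67,0,0.55,0,0,0,0],
    [-0.67,0,0.55,0,0,0,0],
    [-0.67,0,0.55,0,0,0,0],
  ],
)

```text
time_s: 3.97
tool_pos: [0.6417, 0.091, 0.1967]
tool_rot: [180.0, -0.1, 6.0]
force: [0.6, -0.2, 0.1]
grip_width: 0.0005
```

```bash
cat > look.py <<'E'
from h import *
import sys
k=sys.argv[1]
print(env.get_obs()["force"].round(2))
c=env.read_camera("side"); a=c["img"][110:270,190:340]
cv2.imwrite(f"pics/{k}.png",cv2.resize(a,None,fx=3.7,fy=3.7,interpolation=cv2.INTER_CUBIC))
E
python3 look.py s2
```

```text
[ 0.62 -0.24  0.1 ]
```

View pics/s2.png

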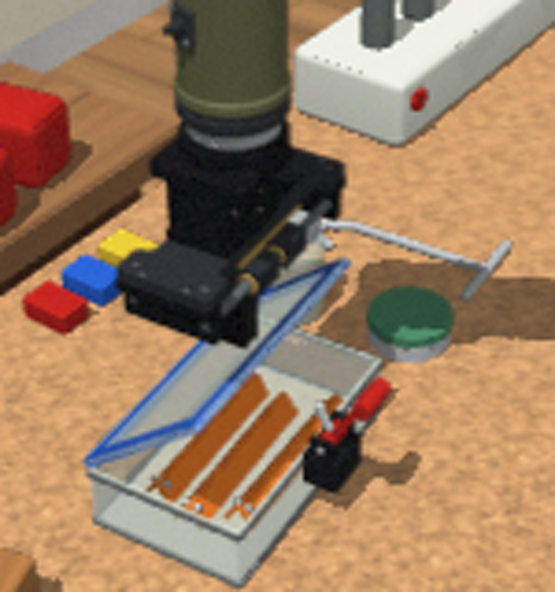

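The lid is swinging down: its front edge now runs from (190,430) to (345,265), with the finger at (240,325) on its outer face. I continue along the arc.

Emit:
drive_tool(
  commands=[
    [-0.58,0,0.8,0,0,0,0],
    [-0.58,0,0.8,0,0,0,0],
    [-0.56,0,0.85,0,0,0,0],
    [-0.23,0,0.7,0,0,0,0],
    [-0.23,0,0.7,0,0,0,0],
    [-0.23,0,0.7,0,0,0,0],
    [-0.23,0,0.7,0,0,0,0],
    [0,0,0.2,0,0,0,0],
    [0,0,0.2,0,0,0,0],
    [0,0,0.2,0,0,0,0],
  ],
)

```text
time_s: 4.85
tool_pos: [0.6157, 0.0881, 0.138]
tool_rot: [180.0, 0.0, 6.0]
force: [-0.8, -0.4, 1.2]
grip_width: 0.0005
```

```bash
python3 look.py s3
```

```text
[-0.82 -0.42  1.2 ]
```

View pics/s3.png

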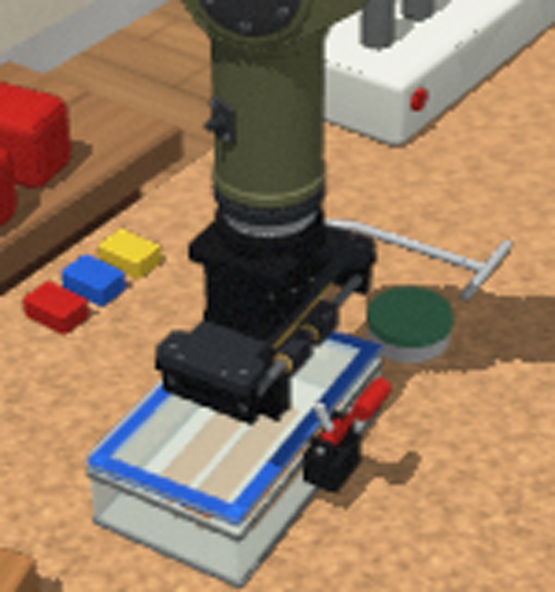

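The lid is nearly shut (tip at z≈0.068, lid top 0.063 when shut). I press the last few millimetres in small steps.

Emit:
drive_tool(
  commands=[
    [0,0,0.2,0,0,0,0],
    [0,0,0.2,0,0,0,0],
    [0,0,0.1,0,0,0,0],
    [0,0,0,0,0,0,0],
  ],
)

```text
time_s: 5.23
tool_pos: [0.6159, 0.0882, 0.1332]
tool_rot: [180.0, -0.0, 6.0]
force: [0.4, -0.1, -0.6]
grip_width: 0.0008
```

Emit:
drive_tool(
  commands=[
    [0,0,0.1,0,0,0,0],
    [0,0,0.1,0,0,0,0],
    [0,0,0,0,0,0,0],
  ],
)

```text
time_s: 5.48
tool_pos: [0.6159, 0.0882, 0.133]
tool_rot: [180.0, -0.0, 6.0]
force: [-4.4, -1.0, 9.9]
grip_width: 0.0006
```

Contact is firm at tip z=0.063, so the lid is shut. I retreat upwards, then go in front of the latch.

Emit:
drive_tool(
  commands=[
    [0,0,-0.5,0,0,0,0],
    [0,0,-1.5,0,0,0,0],
    [0,0,-2,0,0,0,0],
    [0,0,-2,0,0,0,0],
    [0,0,-2,0,0,0,0],
    [0,0,-2,0,0,0,0],
    [0,0,-1.5,0,0,0,0],
    [-1.6,0,0,0,0,0,0],
    [-1.6,0,0,0,0,0,0],
    [-1.6,0,0,0,0,0,0],
    [-1.6,0,0,0,0,0,0],
    [-1.6,0,0,0,0,0,0],
    [-1.6,0,0,0,0,0,0],
    [-1.6,0,0,0,0,0,0],
    [-1.6,0,0,0,0,0,0],
    [0,0,0,0,0,0,0],
    [0,0,0,0,0,0,0],
  ],
)

```text
time_s: 6.9
tool_pos: [0.4884, 0.0745, 0.2465]
tool_rot: [179.9, -0.1, 6.0]
force: [1.2, 0.9, -0.3]
grip_width: 0.0007
```

```bash
python3 look.py s4
```

```text
[ 1.16  0.87 -0.25]
```

View pics/s4.png

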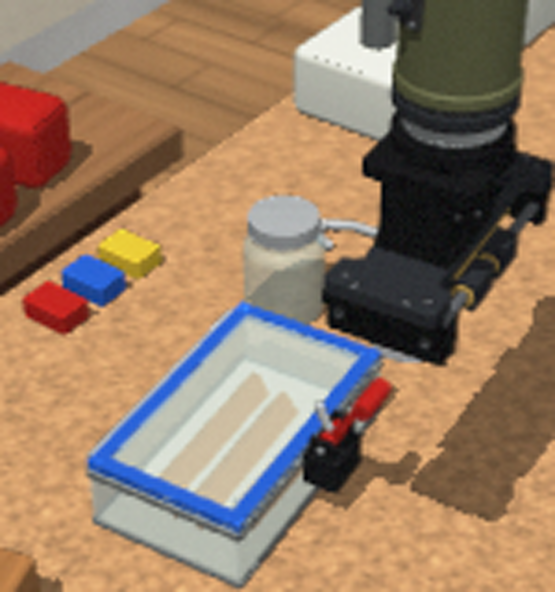

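The lid lies flat, shut on the box, and the latch is still leaning out. I lower to roll height and push towards the lid.

Emit:
drive_tool(
  commands=[
    [0,0,1.4,0,0,0,0],
    [0,0,1.4,0,0,0,0],
    [0,0,1.4,0,0,0,0],
    [0,0,1.4,0,0,0,0],
    [0,0,1.3,0,0,0,0],
    [0,0,0,0,0,0,0],
    [0.7,0,0,0,0,0,0],
    [0.7,0,0,0,0,0,0],
    [0.7,0,0,0,0,0,0],
    [0.7,0,0,0,0,0,0],
    [0.5,0,0,0,0,0,0],
    [0.5,0,0,0,0,0,0],
  ],
)

```text
time_s: 7.95
tool_pos: [0.5262, 0.0788, 0.1777]
tool_rot: [180.0, 0.1, 6.0]
force: [-4.2, -0.1, 3.6]
grip_width: 0.0005
```

```bash
python3 look.py s5
```

```text
[-4.24 -0.1   3.62]
```

View pics/s5.png

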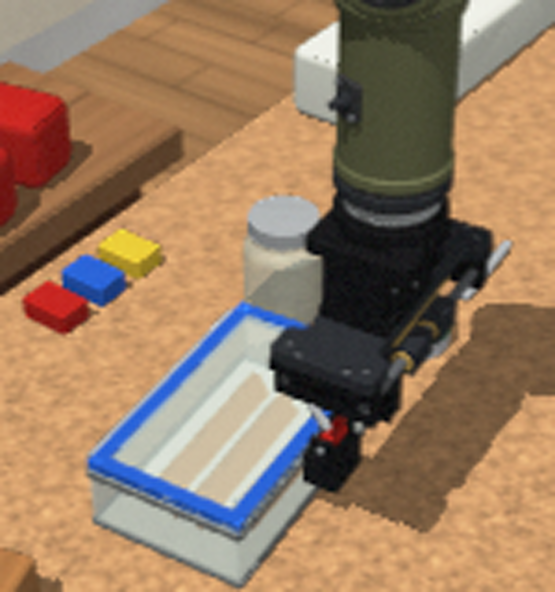

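The finger is on the roll, with about 4 N of reaction. I carry on past upright.

Emit:
drive_tool(
  commands=[
    [0.5,0,0,0,0,0,0],
    [0.5,0,0,0,0,0,0],
    [0.5,0,0,0,0,0,0],
    [0.5,0,0,0,0,0,0],
    [0.4,0,0,0,0,0,0],
    [0.3,0,0,0,0,0,0],
    [0,0,0,0,0,0,0],
  ],
)

```text
time_s: 8.58
tool_pos: [0.5539, 0.0816, 0.1772]
tool_rot: [-180.0, -0.0, 6.0]
force: [0.1, -0.1, 0.2]
grip_width: 0.0005
```

```bash
python3 look.py s6
```

```text
[ 0.11 -0.14  0.23]
```

View pics/s6.png

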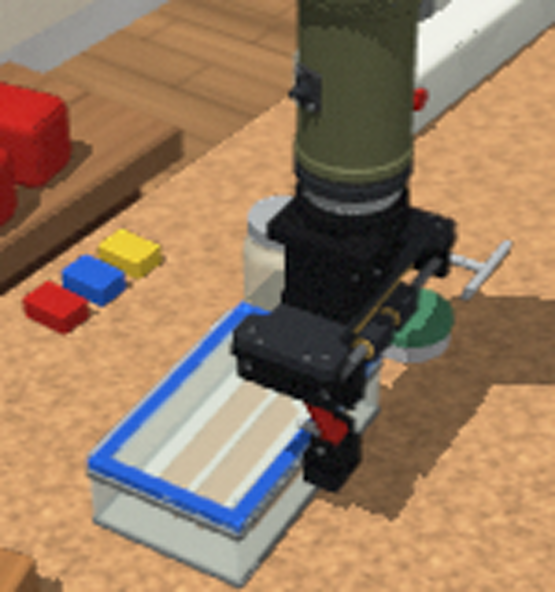

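Force is back to zero and the lever now leans over the lid at (320,420), so it has snapped. I back off, rise clear and verify.

Emit:
drive_tool(
  commands=[
    [-1,0,0,0,0,0,0],
    [-1.6,0,0,0,0,0,0],
    [-1.6,0,0,0,0,0,0],
    [-1.6,0,0,0,0,0,0],
    [0,0,-2,0,0,0,0],
    [0,0,-2,0,0,0,0],
    [0,0,-2,0,0,0,0],
    [0,0,-2,0,0,0,0],
    [0,0,-2,0,0,0,0],
    [0,2.5,0,0,0,0,0],
    [0,2.5,0,0,0,0,0],
    [0,2.5,0,0,0,0,0],
    [0,2.5,0,0,0,0,0],
    [0,2.5,0,0,0,0,0],
    [0,2.5,0,0,0,0,0],
    [0,2.5,0,0,0,0,0],
    [0,2.5,0,0,0,0,0],
    [0,0,0,0,0,0,0],
    [0,0,0,0,0,0,0],
    [0,0,0,0,0,0,0],
  ],
)

```text
time_s: 10.3
tool_pos: [0.5158, -0.1225, 0.2772]
tool_rot: [-180.0, 0.0, 6.1]
force: [0.2, 0.1, -0.0]
grip_width: 0.0005
```

```bash
python3 - <<'E'
from h import *
p=np.load("p.npy")
out=[]
for n in("side","top"):
    c=env.read_camera(n); x0,y0=(190,130) if n=="side" else (160,110)
    a=c["img"][y0:y0+160,x0:x0+170]; old=cv2.imread(f"pics/{n}0.png"); 
    b=cv2.resize(a,None,fx=2.35,fy=2.35,interpolation=cv2.INTER_CUBIC)
    for P in (latpt(.058,1.1),*[lidpt(.13,y,.006,0) for y in(-.11,.11)]):
        u=(proj(b2w(P,p),c)-[x0,y0])*2.35; cv2.circle(b,tuple(int(v) for v in u),3,(0,255,0),1)
    out.append(b)
    d=cv2.absdiff(c["img"],old).max(2)
    for m,(u,v) in (dict(mallet=(132,178),jar=(307,155),tin=(318,203),puller=(360,180)) if n=="top" else dict(mallet=(180,278),tin=(301,198),jar=(264,175))).items(): print(n,m,d[v-12:v+12,u-12:u+12].mean().round(1))
cv2.imwrite("pics/fin.png",np.hstack(out))
E
```

```text
side mallet 6.6
side tin 9.7
side jar 15.0
top mallet 18.0
top jar 17.7
top tin 20.3
top puller 85.5
```

View pics/fin.png

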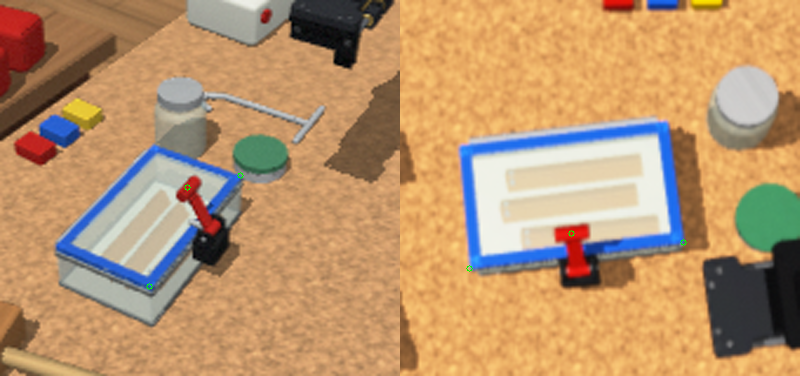

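The markers predicted for the locked roll and the shut lid corners land on the picture: roll at (188,188) in the side view and (571,233) in the top view. The jar, tin and pegs sit where they were, and the gripper is clear of everything.

```bash
python3 -c "
from cell import env
print(env.get_obs()['force'].round(2)); print(env.sign_off())"
```

```text
[0.21 0.48 0.08]
the job is handed in; nothing more can be done
None
```

The lid is shut and the latch is locked. I closed the lid with the shut fingertips, pushing it along its arc, then pushed the red latch roll past upright until it snapped over. The job took about 10.5 s of the 48 s.

**Lid and latch:** the fingertips came to a firm stop at z = 0.063 m, the shut height of the lid. In both cameras the locked roll and the shut lid corners line up with the predicted positions to about a pixel or two.

**Forces:** the highest readings I took were about 11 N on the lid and 5.6 N on the latch. They were read only at the end of each move, so a brief peak in between could have been higher.

**Bystanders:** the jar, tin and pegs look unmoved in the last pictures, and the arm went nowhere near the mallet or puller. My before-and-after image comparison was inconclusive: it showed small differences at the mallet, jar and tin, probably noise and shadows. The difference at the puller in the top view was large, most likely because the gripper was blocking that view. In the last side view the puller looked in place.

**Other discrepancy:** one lid corner in the first position fit was off by about 20 pixels. I had marked the hinge corner by mistake; the other points fitted to about 1 pixel.

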